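# Stow the spare grinding disc and clip its keeper down

### The job

Put away the spare grinding disc that lies out in front of the mill (not the two off to the mill's left): lay it flat between the four pegs of the disc dock, let go of it, then lay the black keeper bar across it and push it straight down between the two hooks until both have clicked over its ends and it sits level. The clip is light plastic and is set to a different height each time, so feel your way and never press on it hard (well under 60 N); leave the other things on the table where they are.

Things in the scene. Friction and masses are not known exactly. Their poses are not given: they have to be found in the camera images.
- burr_disc: spare grinding disc of the mill, lying flat on the table: grey metal, 70 mm across, 11 mm thick, 0.14 kg (varies), to be gripped across its rim, with the opened fingertips right down at the table (solid: its centre hole cannot be entered). Origin at the centre of its underside, z up; its yaw does not matter.
- dock: the disc dock, fixed on the table: aluminium foot plate 112 mm along its x, 156 mm along its y, 10 mm thick; four pegs; at its two y ends a grey clip frame with two black hooks. Origin at the centre of its underside, z up; turned by up to 0.3 rad. Clipped home, the keeper is centred on it, its y along the dock's y (either way round), its origin 25 to 43 mm above the dock's.
- disc_place (a point): centre of the plate's top (10 mm up), where the disc's origin goes. Four steel pegs (8 mm thick, 8 mm high, tapered tops) stand round it at dock x, y = +-29 mm: 2 mm of play all round the disc. The fingers have room on the dock's +x and -x sides of the disc.
- clip_left (a point): point on the plate's top (10 mm up) below the grey seat at the dock's +y end, dock y = 50 mm (seat: 43 to 57). The clip frame (both seats, ears, hooks) is clamped by hand to suit any stack of discs: the seats' tops are level, 25 to 43 mm above the dock's underside, and this is not measured. It does not give way. Guide ears on each seat, 40 mm apart in x and opening upward, rise 18 mm above it.
- clip_right (a point): the same at the dock's -y end. Pushing the keeper over both ramps takes about 6 to 15 N in all (least when well centred); then the force drops, the hooks spring back over its ends, and it meets the two hard seats. It keeps about 1.5 mm of play upward below the barbs.
- keeper: the keeper, loose on the table, 0.06 kg (varies): a black plastic bar 36 mm along x, 116 mm along y, 6 mm thick, with an upright grip rib on its middle, 10 mm thick along x, 40 mm long along y, rising from 6 to 30 mm. Same either way round. Origin at the centre of its underside, z up.
- hook_left (a joint): bending (rad) of the springy hook at the dock's +y end: 0 upright, untouched and again after the click; about 0.1 to 0.3 outward while the keeper's end passes. Hook 12 mm wide, 19 mm above the seat; stems 119 mm apart inside; barb reaches about 5 mm inward, flat underside 7.5 mm above the seat, ramp on top.
- hook_right (a joint): the same for the hook at the dock's -y end.
- hex_key: bystander: small bent steel hex key, 29 x 98 x 5 mm, lying on the table; origin at its underside
- spare_knob: bystander: black star knob with a threaded stud up, 43 mm across, 38 mm high; origin at its underside
- parts_tin: bystander: flat closed tin, 74 x 100 x 25 mm; origin at its underside
- portion_cup: bystander: small clear open cup, 62 mm across, 34 mm high; origin at its underside
- measuring_scoop: bystander: small steel measuring scoop, 41 x 115 x 16 mm; origin at its underside

How it is judged:
By the outcome, as a careful person would: the job done as asked, in the order asked, and still so for the second after the job is handed in, with the robot touching nothing.
It also fails if it takes over 72 s, if anything falls off the work surface, if the arm or the gripper's body presses on something with over 40 N, if the wrist force passes 120 N, or if a joint passes its speed limit or range.

### The arm

A 6-joint arm with a two-finger parallel gripper is mounted at the origin on a cart in front of the work surface, level with it; the furniture and walls round the work are solid. World frame = base frame: x ahead of the robot, y to its left, z up, the work surface at z = 0. Lengths are in mm, angles in degrees, forces in N, time in s.
With the tool pointing down it reaches from about 375 to 825 mm from the base axis. Payload 5.5 kg.
Tool frame: the origin (TCP) lies midway between the tips of the shut fingers; the grasp point (between the pads) lies 19 mm behind it; z points along the fingers, y is the line along which they close (so a half turn about z gives the same grasp; the last joint's range is limited). The gripper opens to 85 mm and grips with 20 to 120 N. Pads are 22 mm wide; open, the fingers measure 114 mm over their backs; the gripper's body (76 mm by 85 mm) begins 54 mm behind the grasp point. The pads swing forward as they close: fully open they stand 13 mm farther back than shut.
Start: joints at [71.104, 17.962, -2.699, 69.339, 0, 90], TCP at [194.309, 567.661, 205.999] pointing down, gripper open.
Joint ranges: [-152.73, 152.73], [-39.44, 99.34], [-58.76, 71.6], [-118.89, 123.64], [-81.53, 83.1], [-180, 180]. Speed limits (degrees/s): [136.94, 136.94, 172.46, 180, 180, 180].

### API

Orientations are given as [roll, pitch, yaw] about the fixed x, y, z axes, in that order (R = Rz(yaw) Ry(pitch) Rx(roll)).
In Python, from plant import * gives the robot as it stands. The module is installed in compiled form; this text tells all that it offers.
- The arm moves only by the shell command python3 -m pendant 'ROWS' [OPENING]. ROWS is JSON, a list of rows, each a list of 2 entries, a list of its own where there are three numbers: the shift along the tool's x, y, z in cm, then the turn, a rotation vector about the tool's x, y, z in degrees. In form: [[[dx, dy, dz], [wx, wy, wz]], ...]. A call has 1 to 20 rows; each row is the pose to reach, as a shift and turn from the pose commanded when the call began, along the tool's axes at that moment; what a row does not reach only later rows make up. A row lasts 1/8 s, in which the tool goes at most 62.5 mm and 10.7 degrees, less where a joint would pass 70% of its speed; a pose out of reach is approached as far as the arm can. A call with a gripper value outside its range is refused whole. OPENING is the opening, from 0 (shut) to 1 (fully open), set as the call begins (- or left out, the last holds). The fingers move at their own pace and stop on an object; the grip force is fixed at half the most. Time passes only in rows, so rows that repeat a pose let the fingers close. It gives the time, the measured TCP pose, the force, the opening and the grip force at its end, in the units of the state.
- get_obs(): the state, without advancing time (a new reading comes with each control period).
- grab_frame(name): name is "scene" or "top" or "wrist"; returns the picture (400x640x3 uint8, red, green, blue); there is no depth.
- camera_info(name): a dict with "mtx" (3x3 intrinsics, pixels), "cam_to_world" (4x4, takes a point from camera to world coordinates); the wrist camera has in their place "hand_eye" (4x4, takes a point from camera to tool coordinates, whose origin is the TCP and whose axes are the flange's). Camera axes: x right, y down, z forward; pixel columns grow to the right and rows downward; lengths in mm; the calibration is good to about 2 mm. The wrist camera is an equidistant fisheye: a pixel r from the principal point sees the ray r / f radians off the axis. A picture is of the moment at which its call begins: read the wrist's pose just before it. camera_info takes no time and is no camera call.
- hand_in(): hands the job in; it is judged then, once.
The state is a dict: "time": time; "joints": joint angles; "dq": joint speeds; "effort": joint torques, N m; "tcp_pos": TCP position; "tcp_rot": TCP orientation; "wrist_force": force on the tool from outside, world axes, zero at the start; "moment": the same for the moment, N m; "grip_width": finger opening in mm; "finger_force": force on a finger pad.
Only numpy, scipy, OpenCV 4.12 (cv2) and the standard library are available. Lean on these libraries where they do the work, as an engineer would, in place of code of your own. Each camera call takes 0.05 s, during which the arm holds its last target. There are 200 camera calls.

## Working session

There is one attempt and no reset: what is moved stays moved. The work goes in short steps, Python scripts to look and compute and a shell command to move; the robot and the scene stay as the last step left them, time stands still between calls to the robot, and variables do not carry over. Pictures are saved under pics/ and viewed, at most 10 in all, crops included, and the job is handed in when it is done.

```bash
mkdir -p pics
python3 - <<'E'
from plant import *
import cv2,numpy as np
print(get_obs())
for n in("scene","top"):
    f=grab_frame(n); cv2.imwrite(f"pics/{n}0.png",f[:,:,::-1])
    i=camera_info(n);print(n,np.round(i["mtx"],1).tolist(),np.round(i["cam_to_world"],3).tolist())
f=grab_frame("wrist"); cv2.imwrite("pics/wrist0.png",f[:,:,::-1]); print(camera_info("wrist"))
E
```

```text
{'time': 0.0, 'joints': array([ 7.11050178e+01,  1.80042487e+01, -2.75637813e+00,  6.93361263e+01,
       -1.10070564e-03,  8.99996036e+01]), 'dq': array([-0.07947817,  0.01684983,  0.10588019, -0.01915186, -0.1186319 ,
       -0.02806707]), 'effort': array([ 9.91437810e-04, -5.39589500e+01,  3.39750695e+01,  1.91680208e-02,
       -4.75734123e-05,  4.87008919e-06]), 'tcp_pos': array([194.10890719, 567.08665381, 205.11750589]), 'tcp_rot': array([-1.79903247e+02,  1.10003467e-03,  1.61105416e+02]), 'wrist_force': array([ 0.3343362 , -0.63778296, -0.52825367]), 'moment': array([0.01709329, 0.03679066, 0.02427734]), 'finger_force': 0.0, 'grip_width': 85.38557796926139}
scene [[379.1, 0.0, 316.0], [0.0, 379.1, 199.1], [0.0, 0.0, 1.0]] [[0.907, -0.288, 0.308, 234.484], [-0.421, -0.606, 0.675, -500.962], [-0.008, -0.742, -0.671, 754.56], [0.0, 0.0, 0.0, 1.0]]
top [[410.1, 0.0, 317.7], [0.0, 410.1, 196.9], [0.0, 0.0, 1.0]] [[0.022, -0.994, 0.11, 461.574], [-1.0, -0.021, 0.008, 200.346], [-0.006, -0.11, -0.994, 914.729], [0.0, 0.0, 0.0, 1.0]]
{'mtx': array([[309.70691629,   0.        , 320.33242719],
       [  0.        , 309.70691629, 203.00421412],
       [  0.        ,   0.        ,   1.        ]]), 'hand_eye': array([[-2.59647533e-04, -9.65904218e-01, -2.58899543e-01,
         6.56674557e+01],
       [ 9.99999540e-01, -4.89761227e-04,  8.24315942e-04,
         9.53210873e-01],
       [-9.23009204e-04, -2.58899210e-01,  9.65903902e-01,
        -1.67437248e+02],
       [ 0.00000000e+00,  0.00000000e+00,  0.00000000e+00,
         1.00000000e+00]])}
```

View pics/top0.png

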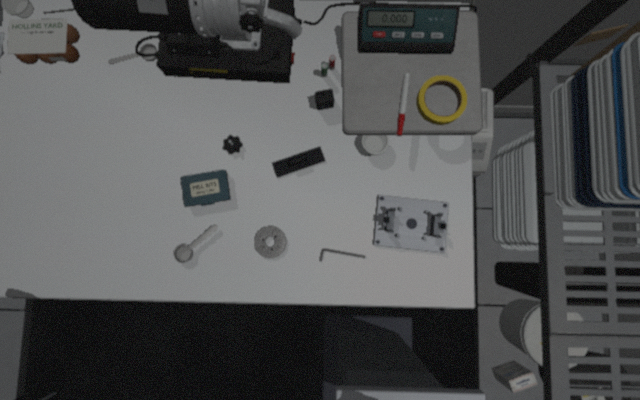

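View pics/scene0.png

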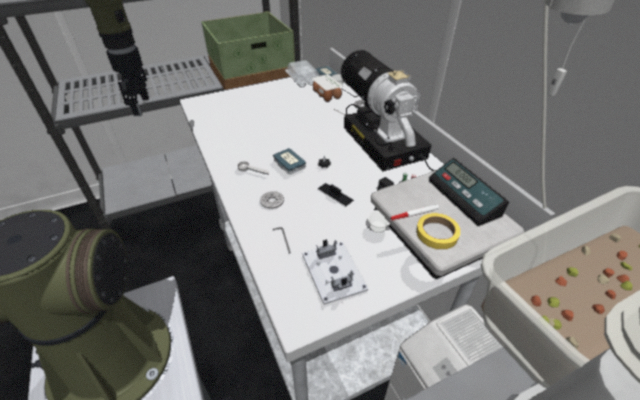

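The top view shows the disc at (270,241), keeper at about (299,161), dock at about (411,223), hex key at (343,254), knob at (232,144), tin at (206,188), scoop at (197,243) and cup at (373,143). The scene view shows the same layout, with the arm clear of it.

```bash
cat > h.py <<'E'
import cv2,numpy as np
from plant import *
def ray(n,u,v):
    i=camera_info(n);T=i["cam_to_world"];d=np.linalg.inv(i["mtx"])@[u,v,1];return T[:3,3],T[:3,:3]@d
def onz(n,u,v,z):
    o,d=ray(n,u,v);return o+d*(z-o[2])/d[2]
def tri(u,v,a,b):
    o,d=ray("top",u,v);p,e=ray("scene",a,b)
    s=np.linalg.lstsq(np.c_[d,-e],p-o,rcond=None)[0];x,y=o+s[0]*d,p+s[1]*e
    return (x+y)/2,np.linalg.norm(x-y)
E
python3 - <<'E'
from h import *
im=cv2.imread("pics/top0.png");g=cv2.cvtColor(im,6)
def blob(n,g,x0,y0,x1,y1,lo,hi,z):
    m=np.zeros_like(g);m[y0:y1,x0:x1]=cv2.inRange(g[y0:y1,x0:x1],lo,hi)
    c=max(cv2.findContours(m,0,2)[0],key=cv2.contourArea);r=cv2.minAreaRect(c)
    P=np.array([onz(n,*p,z)[:2] for p in cv2.boxPoints(r)])
    e=np.diff(P,axis=0);print(n,r,"centre",P.mean(0).round(1),"edges",[(np.hypot(*k).round(1),np.degrees(np.arctan2(k[1],k[0])).round(1)) for k in e[:2]])
print(g[241,240:300],g[210:260,411])
blob("top",g,250,220,292,262,0,140,11)
blob("top",g,268,140,330,182,0,70,6)
print([onz("top",u,v,10).round(0)[:2] for u,v in((377,196),(449,198),(445,252),(373,247))])
t=im[180:265,360:460];s=cv2.imread("pics/scene0.png")[230:310,290:380]
a=cv2.resize(t,None,fx=6,fy=6,interpolation=2);b=cv2.resize(s,None,fx=6,fy=6,interpolation=2)
cv2.imwrite("pics/dt.png",a);cv2.imwrite("pics/ds.png",b)
E
```

```text
[136 136 138 135 137 141 134 138 136 134 135 138 141 132 110  93  90  91
  89  89  92  86  81  77  83 100 119 126 126 127 133 137 141 131  99  84
  87  90  90  91  98  96  99 105 107 101 108 119 134 141 140 138 141 139
 139 141 138 138 138 140] [123 122 124 126 124 125 122 113  88  62  52  53  51  56  54  54  57  53
  75 108 127 129 130 128 131 128 127 125 126 126 130 130 126 123 126 126
 126 126 124 120 127 133 137 139 143 140 141 140 139 143]
top ((270.4999694824219, 240.5), (40.99999237060547, 40.99999237060547), 90.0) centre [463.7 309.3] edges [(np.float64(90.5), np.float64(-88.8)), (np.float64(89.4), np.float64(-178.3))]
top ((298.19683837890625, 161.6241455078125), (15.265159606933594, 50.62944793701172), 70.90650939941406) centre [641.4 253.5] edges [(np.float64(114.2), np.float64(-69.4)), (np.float64(35.0), np.float64(-160.0))]
[array([567.,  76.]), array([566., -83.]), array([447., -73.]), array([454.,  85.])]
```

View pics/dt.png

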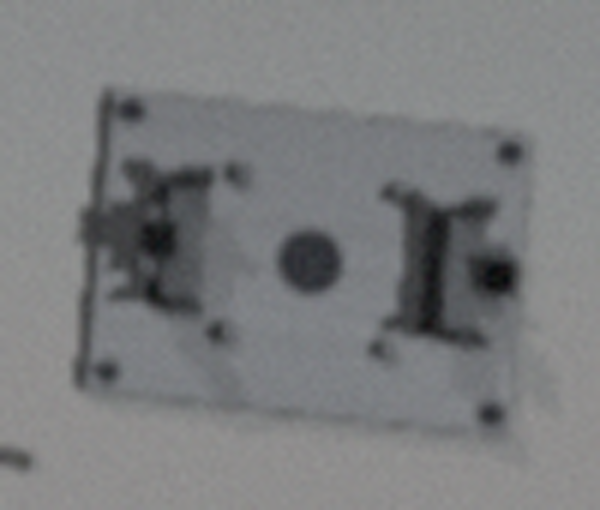

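View pics/ds.png

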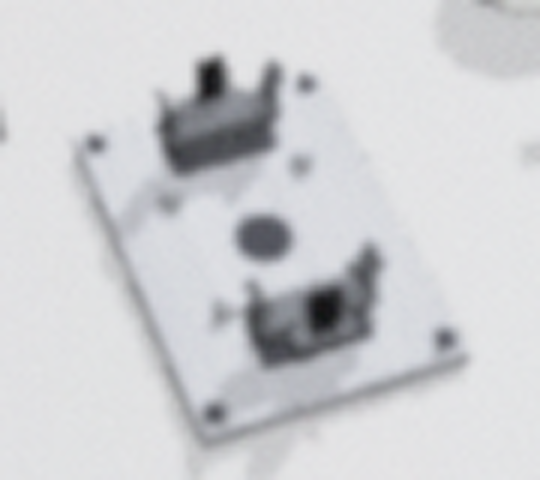

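The dock crops show the four dark corner screws, the dark centre mark at about (310,262) top and (264,238) scene, and both seats with hooks. I triangulate these next.

Run:
```python
from h import *
T=[(132,110),(510,152),(490,414),(107,372),(310,262)];S=[(306,83),(445,338),(214,412),(95,144),(264,238)]
c=lambda p,o:((p[0]+.5)/6-.5+o[0],(p[1]+.5)/6-.5+o[1])
Q=[]
for t,s in zip(T,S):
    t=c(t,(360,180));s=c(s,(290,230));p,e=tri(*t,*s);Q.append([onz("top",*t,10)[:2],onz("scene",*s,10)[:2]]);print(p.round(1),e.round(1),Q[-1][0].round(1),Q[-1][1].round(1))
Q=np.array(Q)
for k in(0,1):
    q=Q[:,k];y=(q[0]+q[3]-q[1]-q[2])/2;x=(q[0]-q[3]+q[1]-q[2])/2
    print("dock c",q[:4].mean(0).round(1),q[4].round(1),"yaw",np.degrees([np.arctan2(-y[0],y[1]),np.arctan2(x[1],x[0])]).round(1),np.hypot(*x),np.hypot(*y))
# seats: left seat front top edge etc
def blob(n,f,x0,y0,x1,y1,hi,z):
    g=cv2.cvtColor(cv2.imread(f),6);m=np.zeros_like(g);m[y0:y1,x0:x1]=cv2.inRange(g[y0:y1,x0:x1],0,hi)
    c=max(cv2.findContours(m,0,2)[0],key=cv2.contourArea);c=cv2.convexHull(c)
    P=np.float32([[onz(n,*p[0],z)[:2]] for p in c]);r=cv2.minAreaRect(P);mo=cv2.moments(P);print(n,"rect",np.round(r[0],1),np.round(r[1],1),round(r[2],1),"cent",round(mo['m10']/mo['m00'],1),round(mo['m01']/mo['m00'],1))
blob("top","pics/top0.png",245,215,297,265,115,7)
g=cv2.cvtColor(cv2.imread("pics/scene0.png"),6);print(g[200,250:295])
blob("scene","pics/scene0.png",250,185,295,215,175,7)
blob("top","pics/top0.png",268,140,330,182,70,6)
blob("scene","pics/scene0.png",312,175,360,212,70,6)
```

```text
[562.3  66.3   8.9] 1.1 [562.7  66.3] [561.2  65.6]
[549.9 -73.1   9. ] 0.6 [550.1 -72.9] [549.2 -73.6]
[453.9 -64.7   9. ] 0.5 [454.1 -64.5] [453.4 -65.2]
[466.   74.8   8.3] 0.5 [466.2  74.9] [465.2  73.5]
[5.08e+02 5.00e-01 8.40e+00] 0.1 [508.    0.8] [507.4  -0.6]
dock c [508.3   0.9] [508.    0.8] yaw [-5.1 -5.1] 96.59950234028314 139.85159819622172
dock c [5.072e+02 1.000e-01] [507.4  -0.6] yaw [-4.9 -4.9] 96.27993166092214 139.4642050803531
top rect [461.4 311.9] [71.9 71. ] 46.3 cent 461.3 311.3
[223 226 226 226 227 225 224 225 223 201 178 164 157 148 148 152 139 123
 144 176 201 207 202 194 178 163 149 150 163 168 168 169 170 171 196 219
 227 225 226 227 224 226 225 225 226]
scene rect [458.5 304.2] [69.9 66.9] 64.5 cent 457.8 304.2
top rect [641.4 253.5] [ 34.9 114. ] 20.6 cent 641.3 253.5
scene rect [642.4 250.2] [ 38.9 108.6] 20.2 cent 640.1 251.2
```

```bash
python3 -m pendant '[[[-33.6,-15.7,8.6],[0,0,76.1]],[[-33.6,-15.7,8.6],[0,0,76.1]],[[-33.6,-15.7,8.6],[0,0,76.1]],[[-33.6,-15.7,8.6],[0,0,76.1]],[[-33.6,-15.7,8.6],[0,0,76.1]],[[-33.6,-15.7,8.6],[0,0,76.1]],[[-33.6,-15.7,8.6],[0,0,76.1]],[[-33.6,-15.7,8.6],[0,0,76.1]],[[-33.6,-15.7,8.6],[0,0,76.1]],[[-33.6,-15.7,8.6],[0,0,76.1]]]' 1
cat >> h.py <<'E'
from scipy.spatial.transform import Rotation as Ro
I=camera_info("wrist")
def wz(o,u,v,z):
    m=I["mtx"];a=np.array([u-m[0,2],v-m[1,2]])/m[0,0];r=np.hypot(*a)
    d=np.r_[a/r*np.sin(r),np.cos(r)] if r>0 else np.array([0,0,1.])
    R=Ro.from_euler("xyz",o["tcp_rot"],degrees=True).as_matrix();H=I["hand_eye"]
    p=o["tcp_pos"]+R@H[:3,3];d=R@H[:3,:3]@d
    return p+d*(z-p[2])/d[2]
E
python3 - <<'E'
from h import *
o=get_obs();f=grab_frame("wrist");cv2.imwrite("pics/w1.png",f[:,:,::-1]);print(o["tcp_pos"],o["tcp_rot"],o["wrist_force"],o["time"])
E
```

```text
time: 1.4
tcp_pos: [460.9, 311.2, 120.3]
tcp_rot: [180.0, -0.0, 85.2]
wrist_force: [0.8, 0.4, -0.4]
grip_width: 85.6
finger_force: 0.0
[460.8639969  311.17807017 120.27191794] [ 1.79984354e+02 -1.91769109e-02  8.51908146e+01] [ 0.76746422  0.43101732 -0.38675061] 1.4
```

View pics/w1.png

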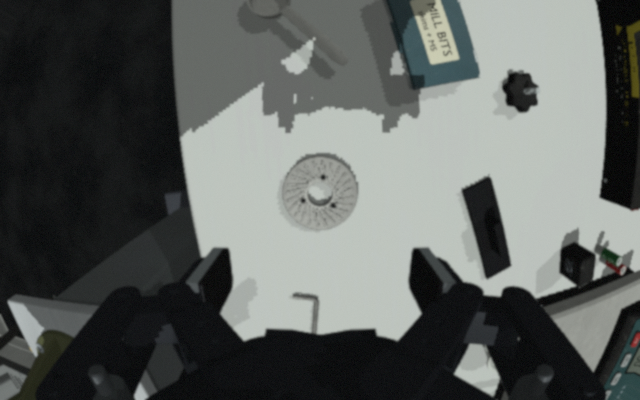

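The wrist view shows the disc clearly, centre about (320,192), with nothing near it. The keeper is at about (487,227), and the fingertips at rows 250–300.

Run:
```python
from h import *
o=get_obs();im=cv2.imread("pics/w1.png");g=cv2.cvtColor(im,6)
print(g[191,270:370:3],g[145:160,320],g[222:240,320])
# dark half-profile points: sub-hull of pixels <190
for x0,y0,x1,y1,hi,z in((268,140,372,243,180,11),(268,140,372,243,165,11),(450,165,520,290,60,6)):
    m=np.zeros_like(g);m[y0:y1,x0:x1]=cv2.inRange(cv2.medianBlur(g,3)[y0:y1,x0:x1],0,hi)
    c=cv2.convexHull(max(cv2.findContours(m,0,2)[0],key=cv2.contourArea))
    P=np.float32([[wz(o,*p[0],z)[:2]] for p in c]);print(cv2.boundingRect(c),cv2.minAreaRect(P),cv2.fitEllipse(P)[:2])
print(wz(o,319.5,191.5,11),wz(o,319,190,6))
```

```text
[193 192 193 171 147 146 138 150 145 158 141 147 169 183 195 193 194 192
 177 172 167 155 143 156 146 143 156 153 149 139 193 194 194 193] [194 193 193 193 192 192 187 166 129 104  97 112 136 151 152] [160 158 158 161 163 166 164 162 171 183 190 192 193 193 194 194 194 194]
(277, 152, 82, 80) ((458.43084716796875, 313.6322937011719), (74.7199478149414, 74.96461486816406), 85.207763671875) ((458.96435546875, 313.4063415527344), (72.42311096191406, 79.08981323242188))
(281, 153, 78, 78) ((460.5407409667969, 314.08734130859375), (72.82444763183594, 70.57329559326172), 40.5792236328125) ((460.3528747558594, 314.1666564941406), (70.52776336669922, 74.37007904052734))
(463, 178, 47, 99) ((638.6328735351562, 256.43157958984375), (34.03605270385742, 113.8489990234375), 20.539718627929688) ((636.9320678710938, 258.7262268066406), (44.18760299682617, 146.77769470214844))
[460.40855469 314.55831392  11.        ] [459.9565133  314.89255923   6.        ]
```

```bash
python3 -m pendant '[[[0.2,-0.1,5],[0,0,0]],[[0.2,-0.1,9],[0,0,0]],[[0.2,-0.1,11],[0,0,0]],[[0.2,-0.1,12],[0,0,0]],[[0.2,-0.1,12.3],[0,0,0]],[[0.2,-0.1,12.5],[0,0,0]],[[0.2,-0.1,12.6],[0,0,0]],[[0.2,-0.1,12.6],[0,0,0]]]' 1
python3 -m pendant '[[[0,0,0],[0,0,0]],[[0,0,0],[0,0,0]],[[0,0,0],[0,0,0]],[[0,0,0],[0,0,0]],[[0,0,0],[0,0,0]],[[0,0,0],[0,0,0]],[[0,0,0],[0,0,0]],[[0,0,0],[0,0,0]]]' 0.5
```

```text
time: 2.45
tcp_pos: [460.9, 312.6, -5.5]
tcp_rot: [180.0, -0.0, 85.0]
wrist_force: [0.0, 0.4, -0.0]
grip_width: 85.5
finger_force: 0.0
time: 3.45
tcp_pos: [460.6, 312.4, -6.0]
tcp_rot: [180.0, -0.0, 85.0]
wrist_force: [0.1, -0.1, -0.4]
grip_width: 42.9
finger_force: 0.0
```

Run:
```python
from h import *
cv2.imwrite("pics/w2.png",grab_frame("wrist")[:,:,::-1])
```

```text
(no output)
```

View pics/w2.png

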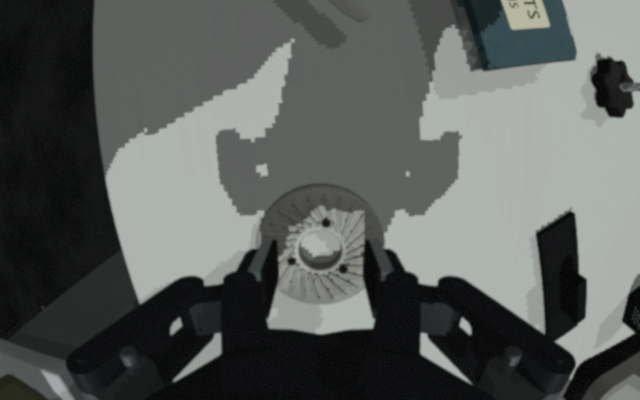

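The wrist view shows the disc undisturbed at about (322,247), with the pads half closed above its top, so the tips are higher than I reckoned. I'll reopen and feel for the table.

```bash
python3 -m pendant '[[[0,0,0],[0,0,0]],[[0,0,0],[0,0,0]],[[0,0,0],[0,0,0]],[[0,0,0],[0,0,0]],[[0,0,0],[0,0,0]],[[0,0,0],[0,0,0]],[[0,0,0],[0,0,0]],[[0,0,0.2],[0,0,0]],[[0,0,0.4],[0,0,0]],[[0,0,0.4],[0,0,0]]]' 1
python3 -m pendant '[[[0,0,0.1],[0,0,0]],[[0,0,0.2],[0,0,0]],[[0,0,0.2],[0,0,0]]]' 1
python3 -m pendant '[[[0,0,0.1],[0,0,0]],[[0,0,0.1],[0,0,0]]]' 1
```

```text
time: 4.75
tcp_pos: [460.3, 312.2, -10.3]
tcp_rot: [-180.0, 0.0, 85.0]
wrist_force: [-0.1, -0.2, -0.0]
grip_width: 85.3
finger_force: 0.0
time: 5.12
tcp_pos: [460.5, 312.3, -12.1]
tcp_rot: [-180.0, 0.0, 85.0]
wrist_force: [-0.3, -0.7, -0.2]
grip_width: 85.2
finger_force: 0.0
time: 5.38
tcp_pos: [460.5, 312.4, -13.1]
tcp_rot: [-180.0, 0.0, 85.0]
wrist_force: [-0.6, 0.2, 0.3]
grip_width: 85.4
finger_force: 0.0
```

```bash
for i in 1 ; do python3 -m pendant '[[[0,0,0.1],[0,0,0]],[[0,0,0.1],[0,0,0]]]' 1; done
python3 - <<'E'
from h import *
print(get_obs()["wrist_force"],get_obs()["tcp_pos"][2])
E
python3 -m pendant '[[[0,0,0.1],[0,0,0]],[[0,0,0.1],[0,0,0]]]' 1
```

```text
time: 5.62
tcp_pos: [460.5, 312.3, -14.1]
tcp_rot: [-180.0, 0.0, 85.0]
wrist_force: [-1.4, 0.4, -0.3]
grip_width: 85.7
finger_force: 0.0
[-1.41769208  0.37213449 -0.3307771 ] -14.078632904169996
time: 5.88
tcp_pos: [460.5, 312.3, -15.1]
tcp_rot: [-180.0, 0.0, 85.0]
wrist_force: [0.3, -0.1, -0.5]
grip_width: 85.3
finger_force: 0.0
```

```bash
python3 -m pendant '[[[0,0,0],[0,0,0]],[[0,0,0],[0,0,0]],[[0,0,0],[0,0,0]],[[0,0,0],[0,0,0]],[[0,0,0],[0,0,0]],[[0,0,0],[0,0,0]]]' 0.7
```

```text
time: 6.62
tcp_pos: [460.6, 312.4, -15.0]
tcp_rot: [180.0, 0.0, 85.0]
wrist_force: [-0.6, -0.3, -0.5]
grip_width: 60.0
finger_force: 0.0
```

Run:
```python
from h import *
w=grab_frame("wrist")[:,:,::-1][150:350,200:440];s=grab_frame("scene")[:,:,::-1][140:240,220:340]
a=cv2.resize(w,(400,333));b=cv2.resize(s,(400,333),interpolation=2)
cv2.imwrite("pics/c3.png",np.hstack([a,b]))
```

```text
(no output)
```

View pics/c3.png

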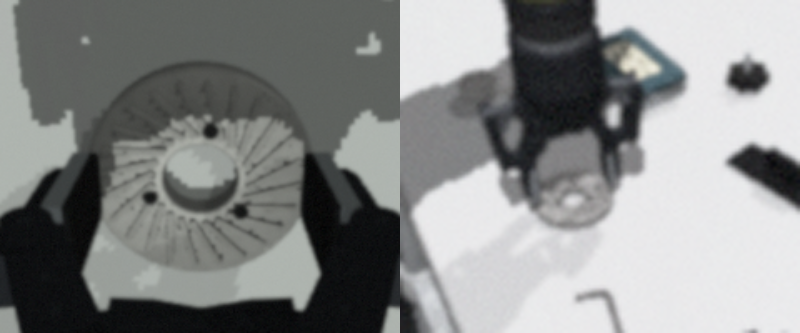

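The composite shows the pads (60 mm gap) still standing just above the disc's top face, with the disc unmoved. I'll open and go lower until I feel contact.

```bash
python3 -m pendant '[[[0,0,0],[0,0,0]],[[0,0,0],[0,0,0]],[[0,0,0],[0,0,0]],[[0,0,0],[0,0,0]],[[0,0,0],[0,0,0]],[[0,0,0.2],[0,0,0]],[[0,0,0.2],[0,0,0]]]' 1
python3 -m pendant '[[[0,0,0.1],[0,0,0]],[[0,0,0.1],[0,0,0]]]' 1 | grep -E "pos|wrist"
```

```text
time: 7.6
tcp_pos: [460.4, 312.3, -17.2]
tcp_rot: [-180.0, 0.0, 85.0]
wrist_force: [-0.0, -0.2, -0.4]
grip_width: 85.5
finger_force: 0.0
tcp_pos: [460.5, 312.4, -18.1]
wrist_force: [0.4, -1.3, 0.5]
```

```bash
python3 -m pendant '[[[0,0,0.1],[0,0,0]],[[0,0,0.1],[0,0,0]]]' 1| grep -E "pos|wrist"
python3 -m pendant '[[[0,0,0.1],[0,0,0]],[[0,0,0.1],[0,0,0]]]' 1| grep -E "pos|wrist"
```

```text
tcp_pos: [460.5, 312.4, -19.1]
wrist_force: [-0.0, -0.0, 0.1]
tcp_pos: [460.5, 312.4, -20.1]
wrist_force: [-0.5, -1.0, 0.4]
```

```bash
python3 -m pendant '[[[0,0,0.1],[0,0,0]],[[0,0,0.1],[0,0,0]]]' 1| grep -E "pos|wrist"
python3 -m pendant '[[[0,0,0.1],[0,0,0]],[[0,0,0.1],[0,0,0]]]' 1| grep -E "pos|wrist"
```

```text
tcp_pos: [460.5, 312.3, -21.1]
wrist_force: [-0.2, 0.0, -0.6]
tcp_pos: [460.5, 312.4, -22.1]
wrist_force: [0.4, 0.8, 0.5]
```

```bash
python3 -m pendant '[[[0,0,0.1],[0,0,0]],[[0,0,0.1],[0,0,0]]]' 1| grep -E "pos|wrist"
python3 -m pendant '[[[0,0,0.1],[0,0,0]],[[0,0,0.1],[0,0,0]]]' 1| grep -E "pos|wrist"
```

```text
tcp_pos: [460.5, 312.4, -23.1]
wrist_force: [0.1, 0.5, -0.3]
tcp_pos: [460.5, 312.3, -24.1]
wrist_force: [1.2, 0.6, 0.4]
```

```bash
python3 -m pendant '[[[0,0,0.1],[0,0,0]],[[0,0,0.1],[0,0,0]]]' 1| grep -E "pos|wrist"
python3 -m pendant '[[[0,0,0.1],[0,0,0]],[[0,0,0.1],[0,0,0]]]' 1| grep -E "pos|wrist"
```

```text
tcp_pos: [460.5, 312.3, -25.1]
wrist_force: [-1.2, -0.5, -0.2]
tcp_pos: [460.5, 312.3, -26.1]
wrist_force: [0.7, -0.4, -0.4]
```

```bash
python3 -m pendant '[[[0,0,0.1],[0,0,0]],[[0,0,0.1],[0,0,0]]]' 1| grep -E "pos|wrist"
python3 - <<'E'
from h import *
w=grab_frame("wrist")[:,:,::-1][150:400,160:480];s=grab_frame("scene")[:,:,::-1][140:240,220:340]
cv2.imwrite("pics/c4.png",np.hstack([cv2.resize(w,(400,312)),cv2.resize(s,(374,312),interpolation=2)]))
E
```

```text
tcp_pos: [460.4, 312.3, -27.1]
wrist_force: [-0.3, 0.8, -1.0]
```

View pics/c4.png

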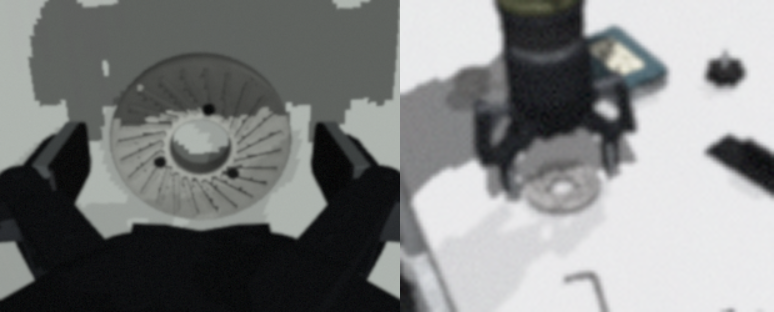

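The pads (inner edges about 90 and 312 in the crop) now have nearly the same scale as the disc, so the tips are at its height. Closing.

```bash
python3 -m pendant '[[[0,0,0],[0,0,0]],[[0,0,0],[0,0,0]],[[0,0,0],[0,0,0]],[[0,0,0],[0,0,0]]]' 0.7
```

```text
time: 10.7
tcp_pos: [460.5, 312.5, -25.8]
tcp_rot: [180.0, -0.0, 85.0]
wrist_force: [-3.0, -1.9, 11.0]
grip_width: 65.0
finger_force: 63.1
```

```bash
python3 -m pendant '[[[0,0,0],[0,0,0]],[[0,0,0],[0,0,0]],[[0,0,-0.2],[0,0,0]],[[0,0,-0.2],[0,0,0]]]' 0.6
```

```text
time: 11.2
tcp_pos: [460.5, 312.4, -25.0]
tcp_rot: [180.0, -0.0, 85.0]
wrist_force: [0.4, 0.0, -1.4]
grip_width: 64.4
finger_force: 65.9
```

```bash
python3 -m pendant '[[[0,0,-5],[0,0,0]],[[0,0,-10.5],[0,0,0]],[[-5,1.2,-10.5],[0,0,0]],[[-10,2.4,-10.5],[0,0,0]],[[-15,3.7,-10.5],[0,0,0]],[[-20,4.9,-10.5],[0,0,0]],[[-25,6.1,-10.5],[0,0,0]],[[-29,7.1,-10.5],[0,0,0]],[[-30.7,7.4,-10.5],[0,0,0]],[[-30.7,7.4,-10.5],[0,0,0]],[[-30.7,7.4,-10.5],[0,0,0]],[[-30.7,7.4,-10.5],[0,0,0]]]' 0.6
python3 - <<'E'
from h import *
o=get_obs();np.save("o5.npy",np.r_[o["tcp_pos"],o["tcp_rot"]]);f=grab_frame("wrist")[:,:,::-1];cv2.imwrite("pics/w5.png",f)
cv2.imwrite("pics/c5.png",cv2.resize(f[130:400,160:480],(711,600)))
print(o["tcp_pos"],o["tcp_rot"],o["wrist_force"],o["moment"])
E
```

```text
time: 12.7
tcp_pos: [507.4, 1.3, 79.9]
tcp_rot: [-180.0, -0.0, 85.1]
wrist_force: [0.3, -0.1, -1.4]
grip_width: 64.8
finger_force: 67.0
[507.37714311   1.32250335  79.92486099] [-1.79987156e+02 -1.78923962e-02  8.51077956e+01] [ 0.30645313 -0.11902592 -1.35598043] [0.06875659 0.0520563  0.00664931]
```

View pics/c5.png

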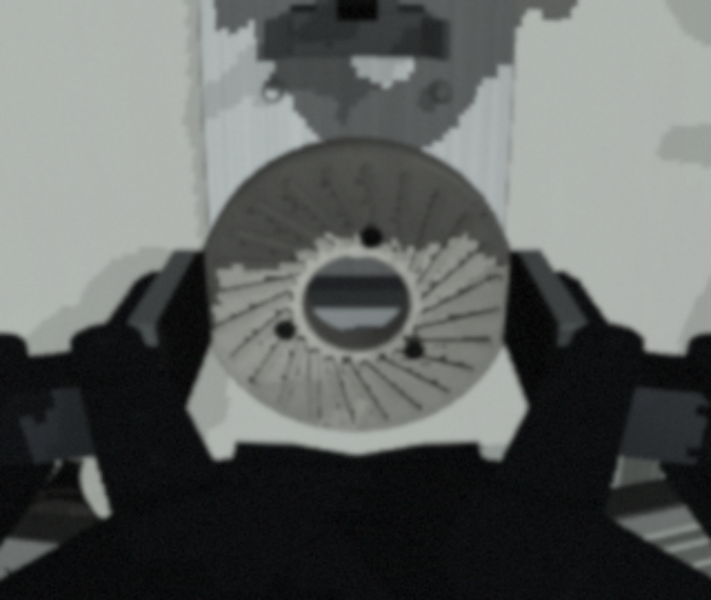

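The wrist view shows the disc held (rim columns about 204–508, rows 137–432 in the crop) over the dock. The two +y pegs show at (273,88) and (440,92), so it is centred sideways. Now its y offset.

Run:
```python
from h import *
a=np.load("o5.npy");o=dict(tcp_pos=a[:3],tcp_rot=a[3:])
g=cv2.cvtColor(cv2.imread("pics/w5.png"),6)
print(g[185:200,320],g[315:335,320])
k=320/711;c=lambda x,y:(160+(x+.5)*k-.5,130+(y+.5)*270/600-.5)
R=Ro.from_euler("xyz",a[3:],degrees=True)
for zt in(115,117,119):
    P=[R.inv().apply(wz(o,*c(*p),zt)-a[:3]).round(1) for p in((356,137),(356,432),(204,270),(508,270))]
    print(zt,P,(P[0]+P[1])/2)
for p,z in(((273,88),18),((440,92),18),((273,93),14),((440,97),14)): print(R.inv().apply(wz(o,*c(*p),z)-a[:3]).round(1))
```

```text
[92 93 91 92 91 87 77 66 62 64 70 72 76 77 80] [132 130 129 131 130 132 131 135 139 155 169 176 179 179 179 180 179 177
 159 111]
115 [array([ 36.3,  -0.1, -35.1]), array([-34.7,  -0.2, -35.1]), array([  7.4, -32.6, -35.1]), array([  7.4,  32.2, -35.1])] [  0.8   -0.15 -35.1 ]
117 [array([ 36.8,  -0.1, -37.1]), array([-33.1,  -0.2, -37.1]), array([  8.3, -32.1, -37.1]), array([  8.3,  31.8, -37.1])] [  1.85  -0.15 -37.1 ]
119 [array([ 37.2,  -0.1, -39.1]), array([-31.6,  -0.2, -39.1]), array([  9.2, -31.6, -39.1]), array([  9.2,  31.3, -39.1])] [  2.8   -0.15 -39.1 ]
[ 31.3 -28.4  61.9]
[29.9 28.2 61.9]
[ 29.  -28.9  65.9]
[27.5 28.7 65.9]
```

```bash
python3 -m pendant '[[[0,0,4],[0,0,0]],[[0,0,7],[0,0,0]],[[0,0,8],[0,0,0]],[[0,0,8.5],[0,0,0]],[[0,0,8.6],[0,0,0]],[[0,0,8.6],[0,0,0]]]' 0.6
python3 -m pendant '[[[0,0,0.1],[0,0,0]],[[0,0,0.2],[0,0,0]],[[0,0,0.3],[0,0,0]],[[0,0,0.3],[0,0,0]]]' 0.6|grep -E "pos|wrist"
```

```text
time: 13.5
tcp_pos: [508.4, 0.2, -5.1]
tcp_rot: [179.9, -0.0, 85.0]
wrist_force: [-0.1, 0.4, -0.9]
grip_width: 64.2
finger_force: 67.0
tcp_pos: [507.4, 0.1, -9.1]
wrist_force: [0.2, -0.8, -1.7]
```

```bash
python3 -m pendant '[[[0,0,0.1],[0,0,0]],[[0,0,0.2],[0,0,0]],[[0,0,0.3],[0,0,0]],[[0,0,0.3],[0,0,0]]]' 0.6|grep -E "pos|wrist"
python3 -m pendant '[[[0,0,0.1],[0,0,0]],[[0,0,0.2],[0,0,0]],[[0,0,0.2],[0,0,0]]]' 0.6|grep -E "pos|wrist"
```

```text
tcp_pos: [507.4, 0.1, -12.1]
wrist_force: [-0.1, -0.5, -1.7]
tcp_pos: [507.4, 0.1, -14.1]
wrist_force: [0.6, 0.1, -1.9]
```

```bash
python3 -m pendant '[[[0,0,0.1],[0,0,0]],[[0,0,0.1],[0,0,0]]]' 0.6|grep -E "pos|wrist"
python3 -m pendant '[[[0,0,0.05],[0,0,0]],[[0,0,0.1],[0,0,0]]]' 0.6|grep -E "pos|wrist"
```

```text
tcp_pos: [507.5, 0.1, -15.1]
wrist_force: [0.4, -0.7, 0.2]
tcp_pos: [507.6, 0.2, -15.7]
wrist_force: [-1.9, 0.0, 6.7]
```

```bash
python3 -m pendant '[[[0,0,0],[0,0,0]],[[0,0,0],[0,0,0]],[[0,0,0],[0,0,0]],[[0,0,-0.1],[0,0,0]],[[0,0,-2],[0,0,0]],[[0,0,-6],[0,0,0]],[[0,0,-11],[0,0,0]],[[0,0,-11.5],[0,0,0]],[[0,0,-11.5],[0,0,0]]]' 1
python3 - <<'E'
from h import *
o=get_obs();np.save("o6.npy",np.r_[o["tcp_pos"],o["tcp_rot"]]);f=grab_frame("wrist")[:,:,::-1];cv2.imwrite("pics/w6.png",f)
cv2.imwrite("pics/c6.png",cv2.resize(f[90:330,170:470],(750,600)));print(o["tcp_pos"],o["tcp_rot"])
E
```

```text
time: 16.5
tcp_pos: [507.7, 0.1, 99.1]
tcp_rot: [180.0, -0.0, 85.0]
wrist_force: [-0.7, 0.2, -0.9]
grip_width: 85.1
finger_force: 0.0
[5.07740067e+02 1.09397703e-01 9.91252315e+01] [ 1.79950820e+02 -4.89665510e-03  8.50031798e+01]
```

View pics/c6.png

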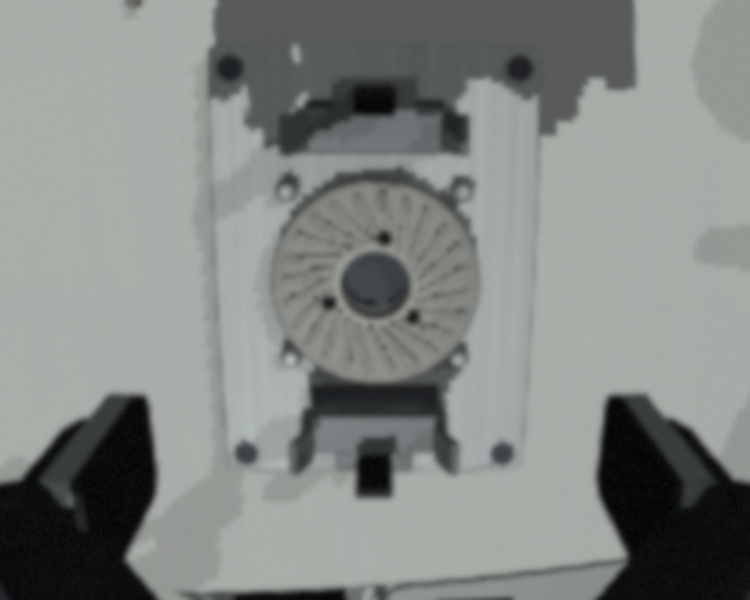

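The disc lies between the four pegs, which show at about (288,190), (462,190), (290,355) and (457,357), and it is released. Next, hover over the keeper, measuring the dock from this frame.

```bash
python3 -m pendant '[[[6,2.5,0],[0,0,-8]],[[12,5,0],[0,0,-16]],[[18,7.5,0],[0,0,-25.5]],[[24,10,0],[0,0,-25.5]],[[26.4,11.1,0],[0,0,-25.5]],[[26.4,11.1,0],[0,0,-25.5]],[[26.4,11.1,0],[0,0,-25.5]],[[26.4,11.1,0],[0,0,-25.5]]]' 1
python3 - <<'E'
from h import *
a=np.load("o6.npy");o=dict(tcp_pos=a[:3],tcp_rot=a[3:]);c=lambda x,y:(170+(x+.5)*.4-.5,90+(y+.5)*.4-.5)
R=Ro.from_euler("xyz",a[3:],degrees=True)
q=np.array([R.inv().apply(wz(o,*c(*p),10)-a[:3])[:2] for p in((230,69),(519,69),(502,453),(246,453))])
x=(q[0]+q[1]-q[2]-q[3])/2;print("dock in tool",q.round(1).tolist(),q.mean(0).round(2),np.hypot(*x),"turn",np.degrees(np.arctan2(x[1],x[0])))
for z in(25,31,37,43):print(z,(wz(o,*c(375,153),z)-wz(o,*c(375,417),z))[1],R.inv().apply(wz(o,*c(283,153),z)-wz(o,*c(468,153),z))[1])
o=get_obs();a=np.r_[o["tcp_pos"],o["tcp_rot"]];np.save("o7.npy",a);f=grab_frame("wrist")[:,:,::-1];cv2.imwrite("pics/w7.png",f);print(a)
R=Ro.from_euler("xyz",a[3:],degrees=True)
g=cv2.cvtColor(f,6);m=cv2.inRange(g,0,70);m[:100]=0;m[300:]=0;m[:,:250]=0;m[:,390:]=0
for k in cv2.findContours(m,0,2)[0]:
    if cv2.contourArea(k)<1500:continue
    print(cv2.boundingRect(k),cv2.minAreaRect(k))
    k=cv2.convexHull(k)
    for z in(0,6):
        P=np.float32([[R.inv().apply(wz(o,*(p[0]),z)-a[:3])[:2]] for p in k]);print(z,cv2.minAreaRect(P))
cv2.imwrite("pics/c7.png",cv2.resize(f[90:330,170:470],(750,600)))
E
```

```text
time: 17.55
tcp_pos: [640.2, 252.0, 98.4]
tcp_rot: [-179.9, 0.0, 110.4]
wrist_force: [-0.0, 0.0, -0.1]
grip_width: 85.6
finger_force: 0.0
dock in tool [[71.1, -48.0], [71.1, 47.7], [-68.1, 47.4], [-68.0, -48.4]] [ 1.53 -0.32] 139.1760011310173 turn 0.13068218987340238
25 89.07480654609932 -57.96437076578434
31 86.8623930374011 -56.524668992881274
37 84.64997952870287 -55.084967219978274
43 82.43756602000464 -53.64526544707521
[ 6.40203062e+02  2.52004747e+02  9.83629179e+01 -1.79904679e+02
  1.54648084e-02  1.10437812e+02]
(296, 129, 49, 128) ((320.0, 192.5), (127.0, 48.0), 90.0)
0 ((2.0405311584472656, 0.21335601806640625), (116.90550231933594, 40.948448181152344), 0.014935852959752083)
6 ((3.492206573486328, 0.2193279266357422), (114.2663803100586, 40.024044036865234), 0.014938605949282646)
```

View pics/c7.png

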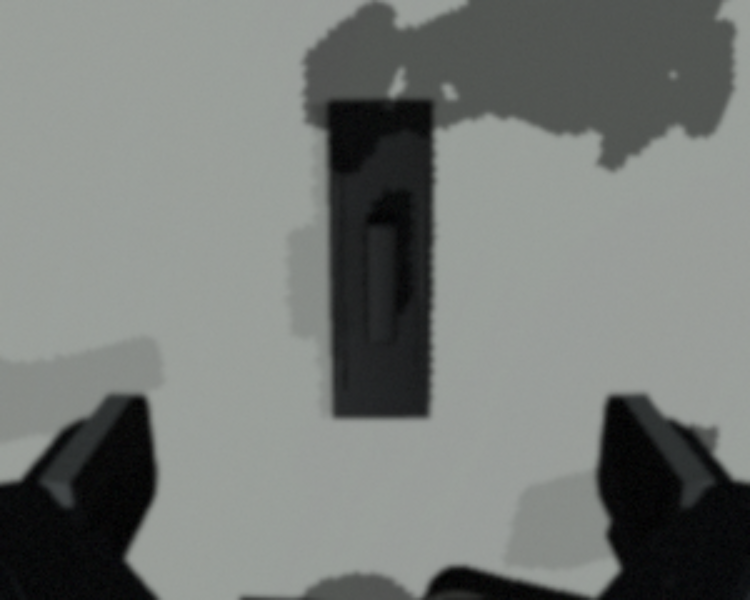

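The keeper is upright at tool x +3 mm, y 0, aligned with the tool, and its rib is visible at about (382,280) in the crop. I'll descend with the fingers partly closed, feeling for the bar.

```bash
python3 -m pendant '[[[0.2,0,0],[0,0,0]],[[0.2,0,1],[0,0,0]],[[0.2,0,2],[0,0,0]],[[0.2,0,4],[0,0,0]],[[0.2,0,7],[0,0,0]],[[0.2,0,8.5],[0,0,0]],[[0.2,0,9.3],[0,0,0]],[[0.2,0,9.5],[0,0,0]],[[0.2,0,9.5],[0,0,0]]]' 0.35
python3 -m pendant '[[[0,0,0.2],[0,0,0]],[[0,0,0.4],[0,0,0]],[[0,0,0.6],[0,0,0]],[[0,0,0.6],[0,0,0]]]' 0.35|grep -E "pos|wrist"
```

```text
time: 18.73
tcp_pos: [641.0, 255.6, 4.8]
tcp_rot: [179.9, -0.0, 110.5]
wrist_force: [-1.4, 0.3, -0.2]
grip_width: 29.9
finger_force: 0.0
tcp_pos: [640.2, 255.2, -2.2]
wrist_force: [0.3, 0.7, -0.2]
```

```bash
python3 -m pendant '[[[0,0,0.2],[0,0,0]],[[0,0,0.4],[0,0,0]],[[0,0,0.4],[0,0,0]]]' 0.35|grep -E "pos|wrist"
python3 -m pendant '[[[0,0,0.1],[0,0,0]],[[0,0,0.2],[0,0,0]],[[0,0,0.2],[0,0,0]]]' 0.35|grep -E "pos|wrist"
python3 -m pendant '[[[0,0,0.1],[0,0,0]],[[0,0,0.2],[0,0,0]],[[0,0,0.2],[0,0,0]]]' 0.35|grep -E "pos|wrist"
```

```text
tcp_pos: [640.2, 255.2, -6.3]
wrist_force: [-0.7, -0.5, -0.1]
tcp_pos: [640.3, 255.3, -8.1]
wrist_force: [-0.1, 0.4, 0.3]
tcp_pos: [640.3, 255.3, -10.2]
wrist_force: [-0.0, -0.4, -0.1]
```

Close here and test with a small lift.

```bash
python3 -m pendant '[[[0,0,0],[0,0,0]],[[0,0,0],[0,0,0]],[[0,0,0],[0,0,0]],[[0,0,0],[0,0,0]],[[0,0,0],[0,0,0]]]' 0
python3 -m pendant '[[[0,0,-0.3],[0,0,0]],[[0,0,-1],[0,0,0]],[[0,0,-1],[0,0,0]]]' 0
```

```text
time: 20.98
tcp_pos: [640.6, 255.4, -9.8]
tcp_rot: [180.0, -0.0, 110.5]
wrist_force: [0.4, 0.2, 2.1]
grip_width: 8.3
finger_force: 60.9
time: 21.35
tcp_pos: [641.0, 255.6, 0.8]
tcp_rot: [179.9, -0.0, 110.5]
wrist_force: [0.8, 0.3, -0.4]
grip_width: 8.0
finger_force: 60.6
```

```bash
python3 -m pendant '[[[0,0,-4],[0,0,0]],[[0,0,-8],[0,0,0]],[[-3,-3.3,-8.5],[0,0,5]],[[-6.5,-7.2,-8.5],[0,0,12]],[[-10,-11.1,-8.5],[0,0,19]],[[-13.5,-15,-8.5],[0,0,25.5]],[[-17,-19,-8.5],[0,0,25.5]],[[-19.2,-21.4,-8.5],[0,0,25.5]],[[-19.2,-21.4,-8.5],[0,0,25.5]],[[-19.2,-21.4,-8.5],[0,0,25.5]],[[-19.2,-21.4,-8.5],[0,0,25.5]],[[-19.2,-21.4,-8.5],[0,0,25.5]]]' 0
python3 - <<'E'
from h import *
o=get_obs();a=np.r_[o["tcp_pos"],o["tcp_rot"]];np.save("o8.npy",a);f=grab_frame("wrist")[:,:,::-1];cv2.imwrite("pics/w8.png",f);print(a,o["wrist_force"])
cv2.imwrite("pics/c8.png",cv2.resize(f[60:360,170:470],(600,600)))
E
```

```text
time: 22.85
tcp_pos: [507.6, 1.3, 84.9]
tcp_rot: [-180.0, -0.0, 85.1]
wrist_force: [0.1, 0.5, -1.3]
grip_width: 8.5
finger_force: 60.6
[ 5.07571019e+02  1.25084592e+00  8.49027817e+01 -1.79999916e+02
 -4.66947768e-03  8.50749767e+01] [ 0.10437403  0.47632734 -1.29873059]
```

View pics/c8.png

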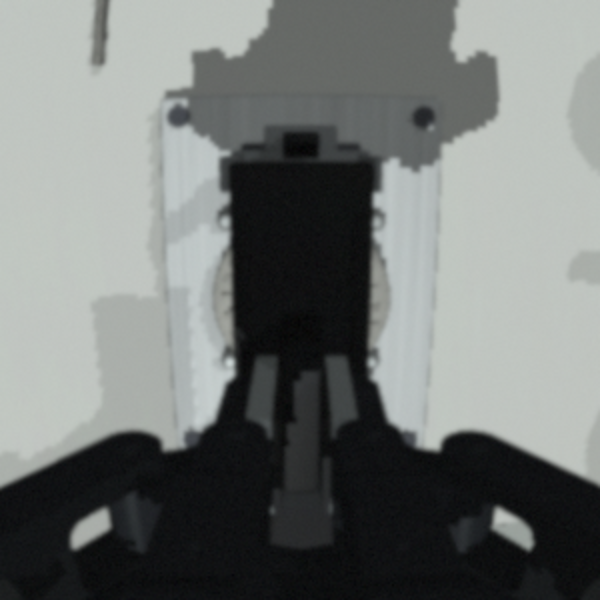

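The wrist view shows the keeper held lengthways over the dock. Its far edge is at row 162, columns 232–371 in the crop, and the two far screws are at (178,117) and (423,117). That makes twelve pictures viewed, two over the limit of ten, so from here I work by numbers and force only.

Run:
```python
from h import *
a=np.load("o8.npy");o=dict(tcp_pos=a[:3],tcp_rot=a[3:]);R=Ro.from_euler("xyz",a[3:],degrees=True)
c=lambda x,y:(170+(x+.5)/2-.5,60+(y+.5)/2-.5);t=lambda p,z:R.inv().apply(wz(o,*c(*p),z)-a[:3]).round(1)[:2]
print("screws",t((178,117),10),t((423,117),10))
for z in(96,101):print("keeper end",t((232,163),z),t((371,163),z),t((301,162),z),t((235,330),z),t((370,330),z))
g=cv2.cvtColor(cv2.imread("pics/w8.png"),6);print(g[135:150,312],g[135:150,330],g[140:146,320])
```

```text
screws [ 70.3 -48.2] [70.3 47.7]
keeper end [ 56.9 -17.4] [56.9 17.6] [57. -0.] [ 12.6 -17.7] [12.6 18.5]
keeper end [ 57.2 -16.9] [57.2 17.1] [57.3 -0. ] [ 14.3 -17.1] [14.3 17.9]
[21 19 24 30 32 33 25 20 14 19 17 15 18 13 17] [57 60 58 61 58 49 31 18 17 19 17 18 16 16 17] [33 25 16 16 17 14]
```

```bash
python3 -m pendant '[[[0,0,0],[0,0,0]],[[0,0,0],[0,0,0]]]' 0 | grep pos
python3 - <<'E'
from h import *
g=cv2.cvtColor(grab_frame("wrist")[:,:,::-1],6);m=cv2.inRange(g,0,70)
for x0,y0,x1,y1 in((250,105,272,132),(370,105,395,132)):
    k=g[y0:y1,x0:x1].astype(float);w=np.clip(75-k,0,None);Y,X=np.mgrid[y0:y1,x0:x1];print((w*X).sum()/w.sum(),(w*Y).sum()/w.sum())
print(g[140:148,312],g[140:148,330],get_obs()["tcp_pos"])
E
```

```text
tcp_pos: [507.2, 0.7, 84.9]
261.8346456692913 117.06299212598425
381.4609442060086 117.25836909871245
[36 28 23 20 14 18 18 17] [49 34 20 18 16 15 16 17] [507.20139147   0.62548771  84.95042871]
```

```bash
python3 -m pendant '[[[0.15,0,1],[0,0,0]],[[0.15,0,2],[0,0,0]],[[0.15,0,2.8],[0,0,0]],[[0.15,0,3],[0,0,0]],[[0.15,0,3],[0,0,0]],[[0.15,0,3],[0,0,0]]]' 0 |grep -E "pos|wrist"
python3 -m pendant '[[[0,0,0.2],[0,0,0]],[[0,0,0.4],[0,0,0]],[[0,0,0.6],[0,0,0]],[[0,0,0.6],[0,0,0]]]' 0|grep -E "pos|wrist"
python3 -m pendant '[[[0,0,0.1],[0,0,0]],[[0,0,0.2],[0,0,0]],[[0,0,0.2],[0,0,0]]]' 0|grep -E "pos|wrist"
```

```text
tcp_pos: [507.6, 2.0, 55.3]
wrist_force: [-0.7, -0.3, -0.4]
tcp_pos: [507.1, 2.0, 48.8]
wrist_force: [0.0, -0.2, -0.5]
tcp_pos: [507.3, 2.0, 46.9]
wrist_force: [0.7, -0.2, 0.7]
```

```bash
python3 -m pendant '[[[0,0,0.1],[0,0,0]],[[0,0,0.2],[0,0,0]],[[0,0,0.2],[0,0,0]]]' 0|grep -E "pos|wrist"
python3 -m pendant '[[[0,0,0.1],[0,0,0]],[[0,0,0.2],[0,0,0]],[[0,0,0.2],[0,0,0]]]' 0|grep -E "pos|wrist"
```

```text
tcp_pos: [507.2, 2.0, 44.9]
wrist_force: [-0.4, -0.5, -0.5]
tcp_pos: [507.2, 2.0, 42.9]
wrist_force: [-0.5, -1.3, -1.4]
```

```bash
python3 -m pendant '[[[0,0,0.1],[0,0,0]],[[0,0,0.1],[0,0,0]]]' 0|grep -E "pos|wrist"
python3 -m pendant '[[[0,0,0.1],[0,0,0]],[[0,0,0.1],[0,0,0]]]' 0|grep -E "pos|wrist"
```

```text
tcp_pos: [507.2, 2.0, 41.9]
wrist_force: [-0.6, -0.2, -0.6]
tcp_pos: [507.3, 2.1, 40.9]
wrist_force: [1.0, 0.7, -0.9]
```

```bash
python3 -m pendant '[[[0,0,0.1],[0,0,0]],[[0,0,0.2],[0,0,0]],[[0,0,0.2],[0,0,0]]]' 0|grep -E "pos|wrist"
python3 -m pendant '[[[0,0,0.1],[0,0,0]],[[0,0,0.1],[0,0,0]]]' 0|grep -E "pos|wrist"
```

```text
tcp_pos: [507.5, 2.0, 39.0]
wrist_force: [1.3, 0.1, 0.1]
tcp_pos: [507.6, 2.0, 38.1]
wrist_force: [-0.0, 0.4, 0.9]
```

```bash
python3 -m pendant '[[[0,0,0.1],[0,0,0]],[[0,0,0.1],[0,0,0]]]' 0|grep -E "pos|wrist"
python3 -m pendant '[[[0,0,0.1],[0,0,0]],[[0,0,0.1],[0,0,0]]]' 0|grep -E "pos|wrist"
```

```text
tcp_pos: [507.7, 2.0, 37.2]
wrist_force: [1.0, 0.0, 3.2]
tcp_pos: [507.7, 2.0, 36.2]
wrist_force: [0.0, -0.0, 4.2]
```

```bash
python3 -m pendant '[[[0,0.03,0.1],[0,0,0]],[[0,0.03,0.1],[0,0,0]]]' 0|grep -E "pos|wrist"
python3 -m pendant '[[[0,0,0.1],[0,0,0]],[[0,0,0.1],[0,0,0]]]' 0|grep -E "pos|wrist"
```

```text
tcp_pos: [508.1, 2.0, 35.4]
wrist_force: [0.4, 1.2, 5.9]
tcp_pos: [507.6, 2.0, 33.8]
wrist_force: [0.8, 0.1, 0.3]
```

```bash
python3 -m pendant '[[[0,0,0.1],[0,0,0]],[[0,0,0.1],[0,0,0]]]' 0|grep -E "pos|wrist"
python3 -m pendant '[[[0,0,0.1],[0,0,0]],[[0,0,0.1],[0,0,0]]]' 0|grep -E "pos|wrist"; python3 -c "
from plant import *
print(get_obs()['moment'])"
```

```text
tcp_pos: [507.3, 2.0, 32.6]
wrist_force: [1.2, 1.1, -0.1]
tcp_pos: [507.3, 2.0, 31.7]
wrist_force: [0.4, 0.2, 0.2]
[ 0.12335735 -0.1203549  -0.06567148]
```

```bash
python3 -m pendant '[[[0,0,0.1],[0,0,0]],[[0,0,0.1],[0,0,0]]]' 0|grep -E "pos|wrist"
python3 -m pendant '[[[0,0,0.1],[0,0,0]],[[0,0,0.1],[0,0,0]]]' 0|grep -E "pos|wrist"
```

```text
tcp_pos: [507.4, 2.0, 30.8]
wrist_force: [0.7, 0.5, -0.5]
tcp_pos: [507.6, 2.0, 29.9]
wrist_force: [-0.4, 0.2, -0.4]
```

```bash
python3 -m pendant '[[[0,0,0.1],[0,0,0]],[[0,0,0.1],[0,0,0]]]' 0|grep -E "pos|wrist"
python3 -m pendant '[[[0,0,0.1],[0,0,0]],[[0,0,0.1],[0,0,0]]]' 0|grep -E "pos|wrist"
```

```text
tcp_pos: [507.6, 2.0, 28.9]
wrist_force: [0.2, 0.5, 0.4]
tcp_pos: [507.7, 2.0, 28.0]
wrist_force: [1.7, 1.1, 0.2]
```

```bash
python3 -m pendant '[[[0,0.03,0.1],[0,0,0]],[[0,0.03,0.1],[0,0,0]]]' 0|grep -E "pos|wrist"
python3 -m pendant '[[[0,0,0.1],[0,0,0]],[[0,0,0.1],[0,0,0]]]' 0|grep -E "pos|wrist"
```

```text
tcp_pos: [507.9, 2.0, 26.9]
wrist_force: [0.8, 0.8, -0.3]
tcp_pos: [507.5, 1.9, 25.7]
wrist_force: [-0.3, 0.3, -1.6]
```

```bash
python3 -m pendant '[[[0,0,0.1],[0,0,0]],[[0,0,0.1],[0,0,0]]]' 0|grep -E "pos|wrist"
python3 -m pendant '[[[0,0,0.1],[0,0,0]],[[0,0,0.1],[0,0,0]]]' 0|grep -E "pos|wrist"
```

```text
tcp_pos: [507.9, 2.0, 25.0]
wrist_force: [0.8, -0.5, 0.1]
tcp_pos: [508.1, 2.0, 24.1]
wrist_force: [0.1, 0.4, 1.0]
```

```bash
python3 -m pendant '[[[0,0,0.1],[0,0,0]],[[0,0,0.1],[0,0,0]]]' 0|grep -E "pos|wrist"
python3 -m pendant '[[[0,0,0.1],[0,0,0]],[[0,0,0.1],[0,0,0]]]' 0|grep -E "pos|wrist"
```

```text
tcp_pos: [508.2, 2.0, 24.1]
wrist_force: [-4.1, 0.1, 12.0]
tcp_pos: [508.2, 2.0, 24.1]
wrist_force: [-7.0, -0.3, 21.4]
```

```bash
python3 -m pendant '[[[0,0,0.1],[0,0,0]],[[0,0,0.1],[0,0,0]]]' 0|grep -E "pos|wrist"
python3 - <<'E'
from h import *
o=get_obs();print(o["moment"],o["time"],o["grip_width"])
a=np.r_[o["tcp_pos"],o["tcp_rot"]];np.save("o9.npy",a);f=grab_frame("wrist")[:,:,::-1];cv2.imwrite("pics/w9.png",f)
R=Ro.from_euler("xyz",a[3:],degrees=True)
g=cv2.cvtColor(f,6);print(g[80:150,320].tolist());print(g[160,260:380].tolist())
E
```

```text
tcp_pos: [508.3, 2.0, 24.0]
wrist_force: [-10.4, 0.3, 33.3]
[-0.0169185   2.39025566 -0.0097123 ] 30.95 8.30449833810316
[98, 97, 97, 97, 97, 99, 98, 98, 98, 98, 97, 99, 98, 99, 98, 98, 100, 98, 97, 98, 98, 97, 96, 93, 92, 94, 94, 96, 98, 95, 96, 96, 96, 97, 96, 95, 96, 96, 94, 95, 96, 95, 91, 84, 71, 65, 62, 60, 48, 32, 21, 16, 16, 19, 18, 17, 14, 20, 12, 13, 8, 9, 2, 9, 9, 8, 6, 5, 11, 8]
[69, 60, 52, 56, 57, 59, 57, 55, 54, 56, 54, 55, 55, 56, 54, 56, 54, 49, 46, 45, 46, 47, 46, 39, 33, 22, 15, 15, 13, 17, 9, 16, 9, 15, 12, 18, 14, 14, 13, 17, 13, 12, 8, 13, 16, 10, 17, 14, 12, 17, 16, 16, 13, 15, 13, 15, 13, 14, 14, 14, 13, 15, 14, 15, 15, 8, 15, 18, 14, 16, 15, 11, 12, 16, 16, 14, 15, 15, 15, 20, 15, 14, 13, 17, 14, 16, 15, 14, 13, 12, 9, 14, 8, 12, 16, 18, 25, 36, 41, 37, 39, 41, 39, 40, 42, 41, 42, 40, 40, 43, 43, 49, 55, 59, 62, 67, 79, 90, 97, 98]
```

The force rose and fell over the ramps (6 N peak), dipped at z=25.7, and met a hard stop at z=24.1. That fits a seat height of about 34 mm. I'll relax and check the latch with a slight upward tug.

```bash
python3 -m pendant '[[[0,0,-0.2],[0,0,0]],[[0,0,-0.3],[0,0,0]],[[0,0,-0.35],[0,0,0]],[[0,0,-0.35],[0,0,0]]]' 0|grep -E "pos|wrist"
python3 -m pendant '[[[0,0,-0.1],[0,0,0]],[[0,0,-0.1],[0,0,0]]]' 0|grep -E "pos|wrist"
python3 -m pendant '[[[0,0,-0.1],[0,0,0]],[[0,0,-0.1],[0,0,0]]]' 0|grep -E "pos|rot|wrist"; python3 -c "
from plant import *
print(get_obs()['moment'])"
```

```text
tcp_pos: [507.7, 1.9, 24.2]
wrist_force: [0.3, -0.4, -0.5]
tcp_pos: [507.8, 2.0, 25.4]
wrist_force: [0.5, -1.1, -0.2]
tcp_pos: [507.7, 2.0, 25.8]
tcp_rot: [-180.0, 0.0, 85.0]
wrist_force: [1.9, 1.1, -10.6]
[ 0.02632964 -0.67111303 -0.06189959]
```

Both ends hold after 1.5 mm of play, and the moment is balanced. I'll set it back on the seats, release and withdraw.

```bash
python3 -m pendant '[[[0,0,0.1],[0,0,0]],[[0,0,0.22],[0,0,0]],[[0,0,0.22],[0,0,0]]]' 0|grep -E "pos|wrist"
python3 -m pendant '[[[0,0,0],[0,0,0]],[[0,0,0],[0,0,0]],[[0,0,0],[0,0,0]],[[0,0,0],[0,0,0]],[[0,0,-0.5],[0,0,0]],[[0,0,-2],[0,0,0]],[[0,0,-5],[0,0,0]],[[0,0,-10],[0,0,0]],[[0,0,-15],[0,0,0]],[[0,0,-17],[0,0,0]],[[0,0,-17],[0,0,0]],[[0,0,-17],[0,0,0]],[[0,0,-17],[0,0,0]]]' 0.4
python3 - <<'E'
from h import *
o=get_obs();a=np.r_[o["tcp_pos"],o["tcp_rot"]];f=grab_frame("wrist")[:,:,::-1];cv2.imwrite("pics/w10.png",f)
R=Ro.from_euler("xyz",a[3:],degrees=True);s=cv2.cvtColor(f,6);m=cv2.inRange(s,0,38);m[300:]=0
for k in cv2.findContours(m,0,2)[0]:
    if cv2.contourArea(k)<400: continue
    x,y,w,h=cv2.boundingRect(k)
    if x<220 or x+w>430: continue
    P=np.float32([[wz(o,*(p[0]),40)[:2]] for p in k]);print((x,y,w,h),cv2.minAreaRect(P))
E
```

```text
tcp_pos: [508.0, 2.0, 24.6]
wrist_force: [-0.7, -0.4, -1.6]
time: 34.0
tcp_pos: [506.9, 2.0, 193.0]
tcp_rot: [-179.9, 0.0, 85.0]
wrist_force: [-1.5, 0.2, -0.4]
grip_width: 34.2
finger_force: 0.0
```

Run:
```python
from h import *
o=get_obs();s=cv2.cvtColor(cv2.imread("pics/w10.png"),6)
for hi in(55,70,85):
    m=cv2.inRange(s,0,hi);m[300:]=0
    for k in cv2.findContours(m,0,2)[0]:
        x,y,w,h=cv2.boundingRect(k)
        if cv2.contourArea(k)<300 or x<200 or x+w>440: continue
        P=np.float32([[wz(o,*(p[0]),40)[:2]] for p in k]);print(hi,(x,y,w,h),cv2.minAreaRect(P))
print(s[100:260:4,320].tolist(),s[190,270:370:3].tolist())
# disc rim and keeper in top view, arm permitting
f=grab_frame("scene");cv2.imwrite("pics/s10.png",f[:,:,::-1]);g=cv2.cvtColor(f,7);m=np.zeros_like(g);m[230:310,290:380]=cv2.inRange(g[230:310,290:380],0,60)
for k in cv2.findContours(m,0,2)[0]:
    if cv2.contourArea(k)<60: continue
    P=np.float32([[onz("scene",*(p[0]),40)[:2]] for p in k]);print(cv2.boundingRect(k),cv2.minAreaRect(P))
```

```text
55 (304, 125, 36, 98) ((510.1834716796875, 12.863456726074219), (104.74805450439453, 35.66994094848633), 86.86357116699219)
70 (301, 124, 41, 120) ((506.2126770019531, 1.4381790161132812), (130.01284790039062, 43.84919738769531), 86.3517074584961)
85 (298, 123, 47, 122) ((507.5299072265625, 1.2790374755859375), (132.1975555419922, 47.42597579956055), 85.33219909667969)
[111, 111, 125, 110, 112, 108, 67, 32, 20, 45, 48, 48, 50, 50, 47, 27, 29, 14, 44, 53, 55, 56, 55, 60, 60, 62, 62, 60, 57, 59, 60, 58, 62, 47, 16, 8, 83, 215, 217, 217] [198, 187, 212, 211, 213, 206, 192, 165, 154, 153, 145, 123, 60, 54, 55, 49, 52, 57, 53, 26, 50, 52, 40, 97, 156, 155, 158, 170, 206, 209, 206, 208, 202, 204]
(320, 241, 31, 44) ((505.2398681640625, 0.15807342529296875), (135.71861267089844, 38.15058898925781), 86.18830108642578)
```

```bash
python3 -c "
from plant import *
print(hand_in())"
```

```text
the job is handed in; nothing more can be done
None
```

The disc lies between the four pegs and the keeper is seated, with both ends holding a 10 N upward tug; peak push was about 33 N, the arm was withdrawn, and the job was handed in at about 34 s of 72 — but I viewed 12 pictures, two over the limit of 10.

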